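Make up the first-off tray

TASK

Make up the first-off inspection tray from the parts lying loose on the open mat to its right: lay the white barrel in the pair of V-blocks, set the white ring cage over the round spigot, stand the finished unit (the black one whose white cap is closed) between the four wide-set pins and the steel plug gauge, the way up it stands now, between the four close-set pins, each centred and fully seated in its nest. The black unit that is still open at the top and the roll of tape do not belong in the tray: leave them where they are. These are measured parts, so set them down rather than dropping them.

Things in the scene. Friction and masses are not known exactly. Their poses are not given: they have to be found in the camera images.
- barrel_center (a point): White barrel with a black band round its middle, lying on its side: a plain cylinder 150 mm long, 45 mm in diameter. The point is its centre, on the axis, 22.5 mm above the mat; its y axis runs along the barrel. It lies roughly along the world y axis, up to 0.2 rad off. Grasp it round the black band from above. All loose things lie with centres at least 95 mm apart; fingers closing along the world x axis have room everywhere.
- ring_cage_center (a point): White moulded ring cage, an open ring with windows in its wall, 62 mm outside, 33 mm high, with an open bore of 46 mm right through. The point is its centre, 16.5 mm above its underside. Turned about z at random. Its z axis is up. Light (22 g); grasp it from outside, across the diameter.
- closed_unit_center (a point): Finished unit: black round body 54 mm in diameter, its top closed by a flat white cap, 44 mm high in all. The point is 22 mm above its underside, on the axis. Turned about z at random. Its z axis is up. 
- plug_gauge_center (a point): Steel plug gauge standing upright: stepped round bar, 32 mm in diameter at the foot and thinner above, 40 mm high. The point is 20 mm above its underside, on the axis. Grasp it low, across the foot. Turned about z at random. Its z axis is up. 
- open_unit_center (a point): Look-alike that must stay where it is: black round unit 54 mm in diameter, 42 mm high, without its cap - white only as a ring round a dark open middle. The point is on the axis, 21 mm above its underside.
- tape_center (a point): Bystander that must stay where it is: roll of tape lying flat, brown, about 71 mm in diameter, 24 mm high, with an open core. The point is on the axis, 12 mm above its underside.
- vee_seat (a point): Barrel's nest: pair of aluminium V-blocks on a black plate, one of four plates in a fixed grey tray (bays are drawn afresh). The point is where the barrel's centre comes to rest, 46 mm above the bench; x runs along the V's (barrel either way round), z up. V's 90 degrees, 52 mm wide, block tops 37 mm above the bench; 72 mm clear gap between the blocks for the fingers.
- spigot_seat (a point): Ring cage's nest: round aluminium spigot, 30 mm in diameter, 20 mm high, tapered nose, on a black plate; the ring goes over it. The point is where the ring's centre comes to rest, 28.5 mm above the bench, on the spigot's axis. Axes parallel to the tray's, as at all four nests; neighbouring nests lie 127 mm apart along x and 105 mm along y, so fingers closing along y have most room.
- unit_seat (a point): Closed unit's nest: black plate with four steel pins, 8 mm thick and 14 mm high, in a square of 52 mm between centres, sides along the tray's x and y, round a grey disc 54 mm wide. The unit stands on the plate between the pins, 6 mm to spare. The point is where its centre comes to rest, 34 mm above the bench (plate tops are 12 mm above the bench). Axes as spigot_seat.
- gauge_seat (a point): Plug gauge's nest: black plate with four thin steel pins, 6 mm thick and 12 mm high, in a square of 37 mm between centres, sides along the tray's x and y, round a grey disc 32 mm wide. The gauge stands on the plate between the pins, 7 mm to spare. The point is where its centre comes to rest, 32 mm above the bench. Axes as spigot_seat.
There are look-alikes about, which are no part of the job. Leave any orange look-alike of the part that bears ring_cage_center alone.

How it is judged:
At the end, for the whole second after the job is handed in: Each part rests released in its own nest, centre within 10 mm of the seat point (barrel 12 mm) level and 4 mm in height; round parts upright within 0.1 rad, barrel within 0.12 rad of the V's line. The open unit and the tape lie within 20 mm of where they were (horizontal distance between barrel_center and vee_seat below 0.012 m and z of barrel_center in the frame of vee_seat between -0.004 and 0.004 m and angle between the y axis of barrel_center and the x axis of vee_seat, either way round below 0.12 rad and linear speed of each of barrel, ring_cage, closed_unit, plug_gauge below 0.02 m/s and horizontal distance between ring_cage_center and spigot_seat below 0.01 m and z of ring_cage_center in the frame of spigot_seat between -0.004 and 0.004 m and angle between each of ring_cage_center, closed_unit_center, plug_gauge_center's own z axis and vertical below 0.1 rad and horizontal distance between closed_unit_center and unit_seat below 0.01 m and z of closed_unit_center in the frame of unit_seat between -0.004 and 0.004 m and horizontal distance between plug_gauge_center and gauge_seat below 0.01 m and z of plug_gauge_center in the frame of gauge_seat between -0.004 and 0.004 m and distance of each of open_unit_center, tape_center from where it was at the start of the episode below 0.02 m); the robot touches nothing.
It fails at once if the open black unit or the roll of tape is moved from its place by more than 20 mm (distance of any of open_unit_center, tape_center from where it was at the start of the episode above 0.02 m).
It fails at once if the barrel is dropped or thrown (moves faster than 0.7 m/s with no finger touching it, as after a fall of 25 mm) (linear speed of barrel above 0.7 m/s and contact force between the fingers and barrel below 0.1 N).
It fails at once if the ring cage is dropped or thrown (moves faster than 0.7 m/s with no finger touching it, as after a fall of 25 mm) (linear speed of ring_cage above 0.7 m/s and contact force between the fingers and ring_cage below 0.1 N).
It fails at once if the closed unit is dropped or thrown (moves faster than 0.7 m/s with no finger touching it, as after a fall of 25 mm) (linear speed of closed_unit above 0.7 m/s and contact force between the fingers and closed_unit below 0.1 N).
It fails at once if the plug gauge is dropped or thrown (moves faster than 0.7 m/s with no finger touching it, as after a fall of 25 mm) (linear speed of plug_gauge above 0.7 m/s and contact force between the fingers and plug_gauge below 0.1 N).
It also fails if it takes over 93 s, if anything falls off the work surface, if the arm or the gripper's body presses on something with over 40 N, if the wrist force passes 120 N, or if a joint passes its speed limit or range.

ROBOT

A 6-joint arm with a two-finger parallel gripper is mounted at the origin on a cart in front of the work surface, level with it; the furniture and walls round the work are solid. World frame = base frame: x ahead of the robot, y to its left, z up, the work surface at z = 0. Lengths are in m, angles in rad, forces in N, time in s.
With the tool pointing down it reaches from about 0.3 to 0.75 m from the base axis. Payload 8.5 kg.
Tool frame: the origin (TCP) lies on the centre line of the jaws, within the pads' length; the fingertips stand bot.tips_ahead ahead of it and the grasp point (between the pads) is the TCP (bot.tips_ahead is the distance from the TCP to the fingertips, in m); z points along the fingers, x is the direction in which the jaws open and shut, and the axes are right-handed (so a half turn about z gives the same grasp; the last joint's range is limited). The gripper opens to 85 mm and grips with 20 to 120 N. Pads are 22 mm wide; open, the fingers measure 114 mm over their backs; the gripper's body (76 mm by 85 mm) begins 54 mm behind the grasp point. The pads swing forward as they close: fully open they stand 13 mm farther back than shut.
Start: joints at [-1.35, 0.381, 1.297, -0, 1.464, -0.215], TCP at [0.232, -0.499, 0.25] pointing down, gripper open.
Joint ranges: [-3.11, 3.11], [-0.89, 2.33], [0.22, 2.48], [-1.42, 4.56], [0.17, 2.85], [-2.88, 2.88]. Speed limits (rad/s): [2.39, 2.39, 3.14, 3.14, 3.14, 3.14].

INTERFACE

Orientations are given as [roll, pitch, yaw] about the fixed x, y, z axes, in that order (R = Rz(yaw) Ry(pitch) Rx(roll)).
In Python, from cell import bot gives the robot as it stands.
- The arm moves only by the tool jog_arm, never from a script. Its argument "rows" is a list of rows, each a list of 3 entries, a list of its own where there are three numbers: the finger opening in m, from 0 to 0.0854, then the shift along the tool's x, y, z in m, then the turn, a rotation vector about the tool's x, y, z in degrees. In form: [[hand, [dx, dy, dz], [ax, ay, az]], ...]. A call has 1 to 10 rows; each row is the pose to reach, as a shift and turn from the pose commanded when the call began, along the tool's axes at that moment; what a row does not reach only later rows make up. A row lasts 1/10 s, in which the tool goes at most 50 mm and 8.59 degrees, less where a joint would pass 70% of its speed; a pose out of reach is approached as far as the arm can. A call with a gripper value outside its range is refused whole. The fingers move at their own pace and stop on an object; "squeeze" is the grip in N (left out, the last holds). Time passes only in rows, so rows that repeat a pose let the fingers close. It gives the time, the measured TCP pose, the force and the opening at its end, in the units of the state.
- bot.get_obs(): the state, without advancing time (a new reading comes with each control period).
- bot.grab_frame(name): name is "scene" or "top" or "wrist"; returns a dict with "img" (400x640x3 uint8, red, green, blue), "mtx" (3x3 intrinsics, pixels), "origin" and "attitude" of the camera in the world. Camera axes: x right, y up, looking along -z (the intrinsics and any distortion apply to the point x, -y, -z); pixel columns grow to the right and rows downward; lengths in m; the calibration is good to about 2 mm. A picture is of the moment at which its call begins. There is no depth.
- bot.close_job(): hands the job in, once; it reports no verdict.
The state is a dict: "clock": time; "joint_positions": joint angles; "qvel": joint speeds; "tau": joint torques, N m; "tool_pos": TCP position; "tool_rot": TCP orientation; "contact_force": force on the tool from outside, world axes, zero at the start; "moment": the same for the moment, N m; "grip_width": finger opening in m.
Only numpy, scipy, OpenCV 4.12 (cv2) and the standard library are available. Lean on these libraries where they do the work, as an engineer would, in place of code of your own. Each camera call takes 0.05 s, during which the arm holds its last target.

## Working session

There is one attempt and no reset: what is moved stays moved. The work goes in short steps, Python scripts to look and compute and a tool call to move; the robot and the scene stay as the last step left them, time stands still between calls to the robot, and variables do not carry over. Pictures are saved under pics/ and viewed, and the job is handed in when it is done.

Besides the shell and the picture viewer there is one more tool, called after ">>>" as name(argument=value, ...) on one line, values as JSON. jog_arm: Moves the arm, as the interface text tells. Its arguments: {"type":"object","properties":{"rows":{"type":"array","items":{"type":"array"}},"squeeze":{"type":"number"}},"required":["rows"]}

```bash
mkdir -p pics; ls; python3 - <<'E'
from cell import bot
import cv2
print(bot.get_obs(), bot.tips_ahead)
for n in ["scene","top"]:
    f=bot.grab_frame(n); cv2.imwrite(f"pics/{n}0.png",f["img"][:,:,::-1]); print(n,f["mtx"],f["origin"],f["attitude"],[k for k in f])
E
```

```text
pics
{'clock': 0.0, 'joint_positions': array([-1.35031899e+00,  3.81234526e-01,  1.29829208e+00, -1.85067541e-06,
        1.46361452e+00, -2.15283644e-01]), 'qvel': array([ 2.08112786e-04,  1.65723790e-03,  8.63531825e-04,  7.34118651e-05,
        6.65346159e-04, -7.26957271e-04]), 'tau': array([ 7.79852735e-05, -4.48457623e+01, -2.31278515e+01, -2.27912269e-04,
        4.78702364e-03, -1.29266940e-05]), 'tool_pos': array([ 0.23209885, -0.49832279,  0.24968051]), 'tool_rot': array([-3.14126366e+00,  1.51312347e-03, -1.13503490e+00]), 'contact_force': array([ 0.01169114, -0.33250562,  0.64639408]), 'moment': array([0.00578485, 0.01885693, 0.03441694]), 'grip_width': 0.0853415749482913} 0.019
scene [[468.6957276    0.         312.69271183]
 [  0.         468.6957276  197.90307613]
 [  0.           0.           1.        ]] [-0.01312793  0.62991644  0.67223369] [ 0.94419027  0.00659135 -2.38693868] ['img', 'mtx', 'origin', 'attitude']
top [[442.33044386   0.         315.5482205 ]
 [  0.         442.33044386 204.76996151]
 [  0.           0.           1.        ]] [0.47793691 0.00856904 1.25193583] [ 0.06082545  0.01355021 -1.5838317 ] ['img', 'mtx', 'origin', 'attitude']
```

View pics/top0.png

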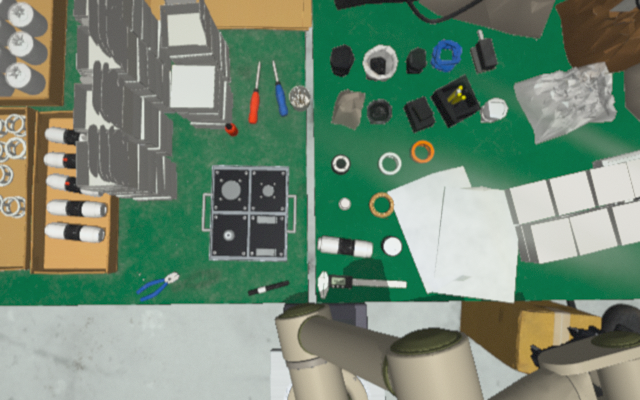

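View pics/scene0.png

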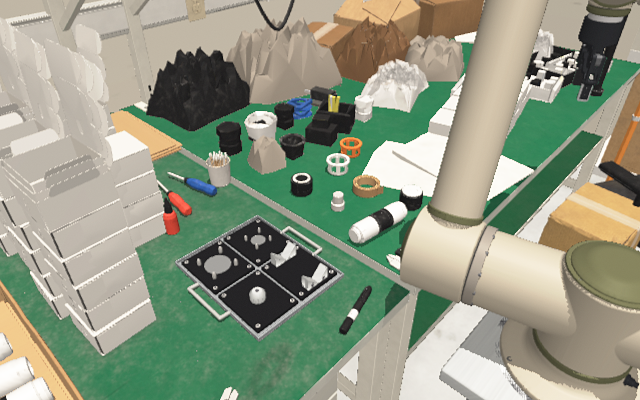

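```bash
cat > h.py <<'E'
import numpy as np, cv2
from scipy.spatial.transform import Rotation as R
from cell import bot
def grab(n,save=None):
    f=bot.grab_frame(n)
    if save: cv2.imwrite(f"pics/{save}.png",f["img"][:,:,::-1])
    return f
def w(f,u,v,z):
    M=f["mtx"];a=R.from_euler('xyz',f["attitude"]).as_matrix()
    d=a@np.array([(u-M[0,2])/M[0,0],-(v-M[1,2])/M[1,1],-1]);o=np.array(f["origin"])
    return o+d*(z-o[2])/d[2]
def px(f,p):
    M=f["mtx"];a=R.from_euler('xyz',f["attitude"]).as_matrix()
    c=a.T@(np.array(p)-f["origin"]);return M[0,0]*c[0]/-c[2]+M[0,2],M[1,1]*c[1]/c[2]+M[1,2]
def rel(p,yaw):
    """shift/turn (tool axes) from the current pose to tcp p, tool down with yaw"""
    s=bot.get_obs();Rc=R.from_euler('xyz',s["tool_rot"])
    Rt=R.from_euler('xyz',[np.pi,0,yaw])
    print('shift',np.round(Rc.inv().apply(np.array(p)-s["tool_pos"]),4),'turn',np.round((Rc.inv()*Rt).as_rotvec(degrees=True),2))
E
python3 - <<'E'
from h import *
f=grab("top")
im=f["img"][:,:,::-1]
cv2.imwrite("pics/tray.png",cv2.resize(im[155:275,195:305],None,fx=5,fy=5,interpolation=cv2.INTER_CUBIC))
cv2.imwrite("pics/loose.png",cv2.resize(im[135:275,310:440],None,fx=4,fy=4,interpolation=cv2.INTER_CUBIC))
for u,v,z,n in [(345,246,.03,'barrel'),(390,162,.033,'ring'),(392,246,.044,'closed'),(344,203,.04,'gauge'),(381,204,.024,'tape'),(341,163,.042,'open'),(422,151,.03,'orange')]: print(n,w(f,u,v,z).round(3))
for u,v in [(214,167),(288,167),(288,261),(210,261)]: print(w(f,u,v,.012).round(3))
f=grab("wrist","wrist0");print(f["origin"],f["attitude"],f["mtx"])
E
```

```text
barrel [ 0.438 -0.055  0.03 ]
ring [ 0.668 -0.184  0.033]
closed [ 0.437 -0.182  0.044]
gauge [ 0.556 -0.054  0.04 ]
tape [ 0.553 -0.158  0.024]
open [ 0.666 -0.048  0.042]
orange [ 0.698 -0.274  0.03 ]
[0.665 0.311 0.012]
[0.662 0.101 0.012]
[0.398 0.103 0.012]
[0.4   0.322 0.012]
[ 0.29667931 -0.46823003  0.37371341] [-2.85971473e-01  1.00115848e-03 -1.13612635e+00] [[279.65278428   0.         323.38391938]
 [  0.         279.65278428 200.74205613]
 [  0.           0.           1.        ]]
```

View pics/tray.png

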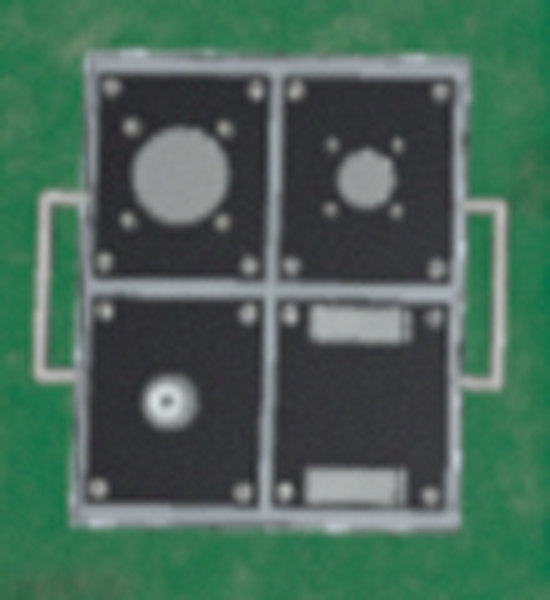

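View pics/loose.png

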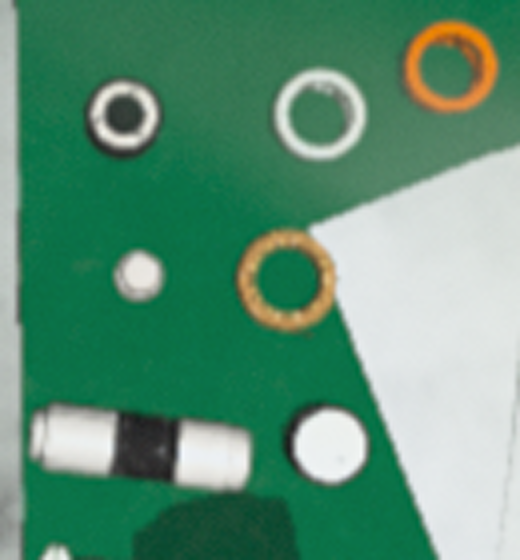

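View pics/wrist0.png

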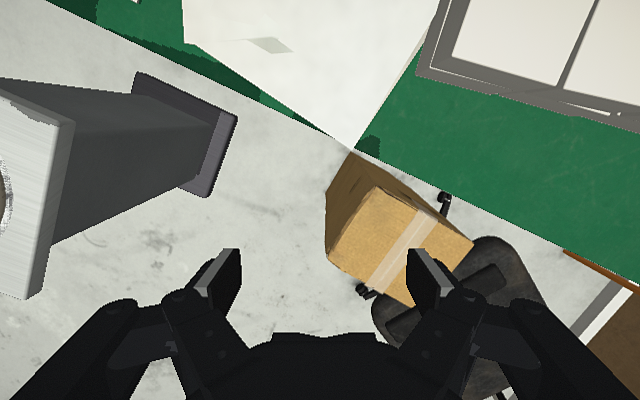

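```bash
python3 - <<'E'
from h import *
f=grab("top"); im=f["img"]
g=im.astype(int); mn=g.min(2); mx=g.max(2)
def blob(u0,v0,u1,v1,mask,z,n,rect=False):
    m=np.zeros(mask.shape,np.uint8); m[v0:v1,u0:u1]=mask[v0:v1,u0:u1]
    k,l,s,c=cv2.connectedComponentsWithStats(m)
    for i in range(1,k):
        if s[i,4]>15: 
            p=w(f,*c[i],z); e=(u0,v0)
            print(n,c[i].round(1),s[i].tolist(),p.round(4))
br=((mn>110)).astype(np.uint8)
blob(219,178,242,202,br,.0125,'unitdisc')
blob(258,180,278,200,br,.0125,'gaugedisc')
blob(220,224,240,246,br,.022,'spigot')
blob(253,214,281,226,br,.032,'vee')
blob(253,245,281,258,br,.032,'vee')
b2=((mn>120)&(mx-mn<50)).astype(np.uint8)
blob(376,150,405,176,((mn>120)&(mx-mn<60)).astype(np.uint8),.033,'ring')
blob(376,232,408,260,b2,.044,'closed')
blob(335,195,354,212,b2,.035,'gauge')
blob(330,152,352,178,b2,.042,'open')
blob(314,232,376,262,b2,.0225,'barrel')
nb=((g[:,:,1]-g[:,:,0])<25).astype(np.uint8)
blob(314,234,376,259,nb,.03,'barrelall')
blob(325,150,356,180,nb,.021,'openall')
blob(366,190,384,220,nb,.02,'tape')
E
```

```text
unitdisc [230.6 189.6] [222, 181, 18, 18, 272] [0.5998 0.2635 0.0125]
gaugedisc [267.8 190.3] [263, 185, 11, 11, 96] [0.5964 0.1585 0.0125]
spigot [228.5 235. ] [224, 231, 10, 9, 78] [0.4722 0.2675 0.022 ]
vee [266.9 218.4] [253, 214, 28, 10, 173] [0.5166 0.1591 0.032 ]
vee [265.8 252.9] [253, 249, 28, 9, 169] [0.4219 0.1627 0.032 ]
ring [390.  162.8] [379, 152, 23, 23, 256] [ 0.6662 -0.1836  0.033 ]
closed [405.7 236. ] [403, 232, 5, 12, 36] [ 0.4634 -0.2198  0.044 ]
closed [392.2 246. ] [383, 237, 19, 19, 276] [ 0.4368 -0.1826  0.044 ]
gauge [344.3 203.6] [339, 198, 12, 12, 108] [ 0.5544 -0.0552  0.035 ]
open [340.7 163.2] [333, 155, 17, 17, 146] [ 0.6655 -0.0467  0.042 ]
barrel [314. 247.] [314, 232, 2, 30, 31] [0.436  0.03   0.0225]
barrel [328.4 244.7] [318, 237, 21, 17, 309] [ 0.4419 -0.01    0.0225]
barrel [362.7 248.7] [354, 240, 19, 18, 283] [ 0.4297 -0.1044  0.0225]
barrelall [314. 246.] [314, 234, 1, 25, 25] [0.4389 0.0299 0.03  ]
barrelall [344.8 246.4] [317, 236, 56, 22, 866] [ 0.4369 -0.0547  0.03  ]
openall [340.4 163.9] [332, 155, 18, 19, 290] [ 0.6668 -0.0469  0.021 ]
tape [375.4 204.6] [369, 192, 15, 26, 187] [ 0.5514 -0.1425  0.02  ]
```

```bash
python3 - <<'E'
from h import *
rel([.436,-.0565,.16],-.1285)
E
```

```text
shift [-0.3145 -0.3714  0.0903] turn [-3.000e-02  3.000e-02 -5.767e+01]
```

>>> jog_arm(rows=[[0.085,[-0.315,-0.372,0.09],[0,0,-57.7]],[0.085,[-0.315,-0.372,0.09],[0,0,-57.7]],[0.085,[-0.315,-0.372,0.09],[0,0,-57.7]],[0.085,[-0.315,-0.372,0.09],[0,0,-57.7]],[0.085,[-0.315,-0.372,0.09],[0,0,-57.7]],[0.085,[-0.315,-0.372,0.09],[0,0,-57.7]],[0.085,[-0.315,-0.372,0.09],[0,0,-57.7]],[0.085,[-0.315,-0.372,0.09],[0,0,-57.7]],[0.085,[-0.315,-0.372,0.09],[0,0,-57.7]],[0.085,[-0.315,-0.372,0.09],[0,0,-57.7]]])

```text
clock: 1.25
tool_pos: [0.4369, -0.0538, 0.1601]
tool_rot: [3.142, -0.0, -0.128]
contact_force: [0.2, -0.9, 0.1]
grip_width: 0.0852
```

>>> jog_arm(rows=[[0.085,[0,0,0],[0,0,0]]])

```text
clock: 1.35
tool_pos: [0.437, -0.0516, 0.1595]
tool_rot: [-3.14, 0.001, -0.122]
contact_force: [0.3, -0.8, 0.5]
grip_width: 0.0848
```

```bash
python3 - <<'E'
from h import *
f=grab("wrist","w1")
s=bot.get_obs();print(s["tool_pos"],s["tool_rot"],s["qvel"].round(3))
g=f["img"].astype(int);mn=g.min(2);mx=g.max(2)
print(px(f,[.436,-.0565,.0225]),px(f,[.4368,-.1826,.044]),px(f,[.5544,-.0552,.04]))
E
```

```text
[ 0.43670294 -0.05378904  0.15989137] [-3.14126456e+00  9.81016855e-04 -1.23068671e-01] [-0.075 -0.014 -0.003 -0.011  0.002 -0.029]
(np.float64(323.7925589019181), np.float64(200.7978025552334)) (np.float64(339.6201659794108), np.float64(323.8171685460777)) (np.float64(454.74742691169166), np.float64(189.40319990893053))
```

View pics/w1.png

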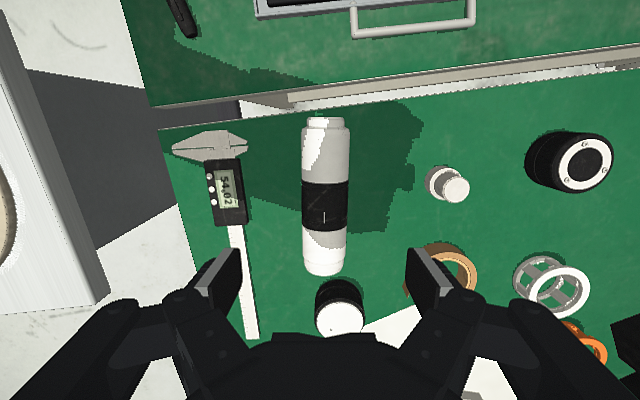

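```bash
python3 - <<'E'
from h import *
f=grab("wrist")
for u,v,z in [(247,215,.01),(240,232,.01),(324.5,206,.04),(302,206,.0225),(348,206,.0225),(326,118,.035),(322,274,.0225),(455,189,.04),(340,318,.044)]: print(u,v,w(f,u,v,z).round(4))
s=bot.get_obs();print(s["tool_pos"],s["tool_rot"],s["qvel"].round(3))
E
```

```text
247 215 [ 0.3544 -0.0679  0.01  ]
240 232 [ 0.3433 -0.0857  0.01  ]
324.5 206 [ 0.4363 -0.0588  0.04  ]
302 206 [ 0.4139 -0.0615  0.0225]
348 206 [ 0.4586 -0.0671  0.0225]
326 118 [0.4471 0.0176 0.035 ]
322 274 [ 0.4239 -0.1386  0.0225]
455 189 [ 0.5545 -0.0574  0.04  ]
340 318 [ 0.4375 -0.1783  0.044 ]
[ 0.4365287  -0.05528045  0.16017979] [ 3.14147654e+00  4.23229768e-04 -1.25399805e-01] [-0.053 -0.009 -0.003 -0.004  0.003 -0.008]
```

>>> jog_arm(rows=[[0.07,[0,0,0.04],[0,0,0]],[0.07,[0,0,0.08],[0,0,0]],[0.07,[0,0,0.11],[0,0,0]],[0.07,[0,0,0.125],[0,0,0]],[0.07,[0,0,0.135],[0,0,0]],[0.07,[0,0,0.136],[0,0,0]],[0.07,[0,0,0.136],[0,0,0]],[0.07,[0,0,0.136],[0,0,0]]], squeeze=60)

```text
clock: 2.25
tool_pos: [0.4368, -0.0564, 0.0252]
tool_rot: [3.141, -0.002, -0.128]
contact_force: [0.1, 1.1, 0.2]
grip_width: 0.0698
```

>>> jog_arm(rows=[[0.03,[0,0,0],[0,0,0]],[0.03,[0,0,0],[0,0,0]],[0.03,[0,0,0],[0,0,0]],[0.03,[0,0,0],[0,0,0]],[0.03,[0,0,0],[0,0,0]]])

```text
clock: 2.75
tool_pos: [0.4366, -0.0561, 0.0252]
tool_rot: [3.141, -0.001, -0.128]
contact_force: [-1.9, -0.4, 10.5]
grip_width: 0.0436
```

>>> jog_arm(rows=[[0.03,[0,0,-0.01],[0,0,0]],[0.03,[0,0,-0.04],[0,0,0]],[0.03,[0,0,-0.08],[0,0,0]],[0.03,[0,0,-0.105],[0,0,0]],[0.03,[0,0,-0.105],[0,0,0]]])

```text
clock: 3.25
tool_pos: [0.4376, -0.0563, 0.1326]
tool_rot: [3.14, -0.007, -0.128]
contact_force: [0.7, -0.2, -2.0]
grip_width: 0.0432
```

```bash
python3 - <<'E'
from h import *
f=grab("wrist","w2")
s=bot.get_obs();print(s["tool_pos"],s["contact_force"],s["grip_width"])
rel([.469,.1625,.13],1.540)
E
```

```text
[ 0.43680161 -0.0560197   0.13066987] [-0.44680219 -0.44939591 -2.02140092] 0.04328968460065012
shift [ 0.0041 -0.2208  0.0005] turn [  0.2   -0.1  -95.55]
```

View pics/w2.png

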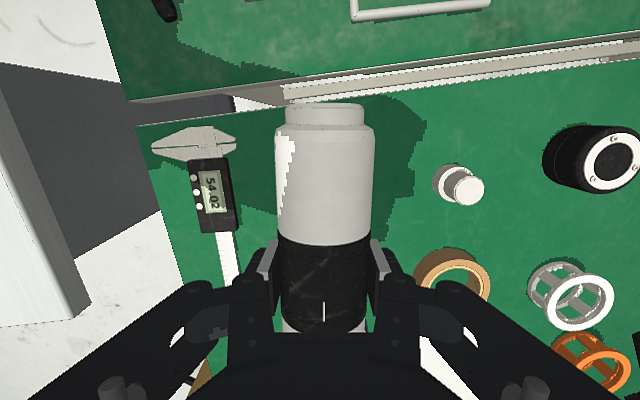

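>>> jog_arm(rows=[[0.03,[0.001,-0.03,0],[0,0,-8]],[0.03,[0.001,-0.055,0],[0,0,-16.5]],[0.03,[0.002,-0.08,0],[0,0,-25]],[0.03,[0.002,-0.105,0],[0,0,-33.5]],[0.03,[0.002,-0.13,0],[0,0,-42]],[0.03,[0.003,-0.155,0],[0,0,-50]],[0.03,[0.003,-0.175,0],[0,0,-58]],[0.03,[0.004,-0.195,0],[0,0,-66]],[0.03,[0.004,-0.21,0],[0,0,-74]],[0.03,[0.004,-0.221,0],[0,0,-82]]])

```text
clock: 4.3
tool_pos: [0.4678, 0.1636, 0.1278]
tool_rot: [-3.139, 0.001, 1.31]
contact_force: [-0.5, -0.4, -1.7]
grip_width: 0.0432
```

>>> jog_arm(rows=[[0.03,[0,0,0],[0,0,-7]],[0.03,[0,0,0],[0,0,-13.5]],[0.03,[0,0,0],[0,0,-13.5]],[0.03,[0,0,0],[0,0,-13.5]]])

```text
clock: 4.7
tool_pos: [0.4682, 0.1626, 0.1284]
tool_rot: [-3.14, 0.0, 1.536]
contact_force: [-0.0, 0.1, -1.6]
grip_width: 0.0435
```

```bash
python3 - <<'E'
from h import *
f=grab("wrist","w3")
s=bot.get_obs();print(s["tool_pos"],s["tool_rot"],s["contact_force"],s["grip_width"])
rel([.469,.1625,.0487],1.540)
for p in [(.6,.2635,.0125),(.5965,.1585,.0125),(.472,.2675,.032)]: print(px(f,p))
E
```

```text
[0.46828124 0.16260545 0.12865713] [-3.14019839e+00  1.59222141e-04  1.53597706e+00] [-0.26407263 -0.28606891 -2.1595409 ] 0.04358802629913594
shift [-0.0001  0.0008  0.08  ] turn [-0.08  0.01 -0.23]
(np.float64(426.4198100939449), np.float64(322.3447035464461))
(np.float64(324.0438184768983), np.float64(322.61347859380805))
(np.float64(450.064832128284), np.float64(209.75957539258897))
```

View pics/w3.png

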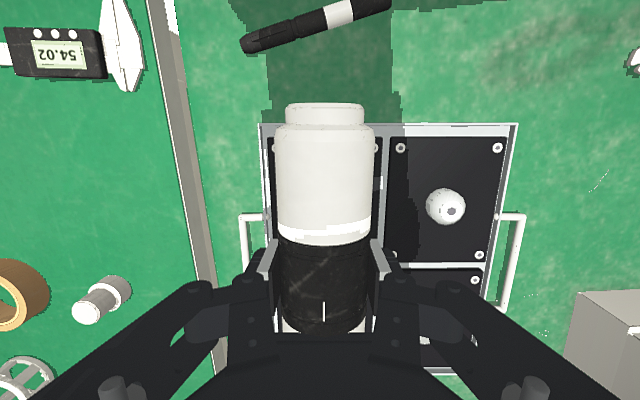

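>>> jog_arm(rows=[[0.03,[0,0.001,0.03],[0,0,0]],[0.03,[0,0.001,0.055],[0,0,0]],[0.03,[0,0.001,0.068],[0,0,0]],[0.03,[0,0.001,0.074],[0,0,0]],[0.03,[0,0.001,0.077],[0,0,0]],[0.03,[0,0.001,0.0785],[0,0,0]],[0.03,[0,0.001,0.0785],[0,0,0]]])

```text
clock: 5.45
tool_pos: [0.4698, 0.1627, 0.0513]
tool_rot: [3.141, -0.0, 1.538]
contact_force: [0.2, -0.2, -1.8]
grip_width: 0.0434
```

>>> jog_arm(rows=[[0.03,[0,0,0.001],[0,0,0]],[0.03,[0,0,0.002],[0,0,0]],[0.03,[0,0,0.003],[0,0,0]],[0.03,[0,0,0.003],[0,0,0]]])

```text
clock: 5.85
tool_pos: [0.47, 0.1632, 0.049]
tool_rot: [3.14, -0.001, 1.539]
contact_force: [-1.8, 2.6, 9.2]
grip_width: 0.0433
```

>>> jog_arm(rows=[[0.048,[0,0,0],[0,0,0]],[0.055,[0,0,0],[0,0,0]],[0.065,[0,0,0],[0,0,0]],[0.068,[0,0,0],[0,0,0]],[0.068,[0,0,-0.03],[0,0,0]],[0.068,[0,0,-0.08],[0,0,0]],[0.068,[0,0,-0.12],[0,0,0]],[0.085,[0,0,-0.12],[0,0,0]],[0.085,[0,0,-0.12],[0,0,0]]])

```text
clock: 6.75
tool_pos: [0.4695, 0.1627, 0.168]
tool_rot: [3.14, -0.0, 1.539]
contact_force: [-0.6, 0.4, -0.2]
grip_width: 0.0849
```

```bash
python3 - <<'E'
from h import *
f=grab("wrist","w4")
s=bot.get_obs();print(s["tool_pos"],s["tool_rot"],s["contact_force"],s["grip_width"])
print(px(f,[.469,.1625,.046]))
rel([.555,-.0565,.13],0)
E
```

```text
[0.46908728 0.16260292 0.16703453] [-3.14027973e+00  1.79602214e-04  1.53881880e+00] [-0.1072619   1.09510126 -0.58146052] 0.08494053021462979
(np.float64(323.3234387268628), np.float64(199.97541063178096))
shift [-0.2162  0.0929  0.037 ] turn [-5.000e-02  7.000e-02  8.817e+01]
```

View pics/w4.png

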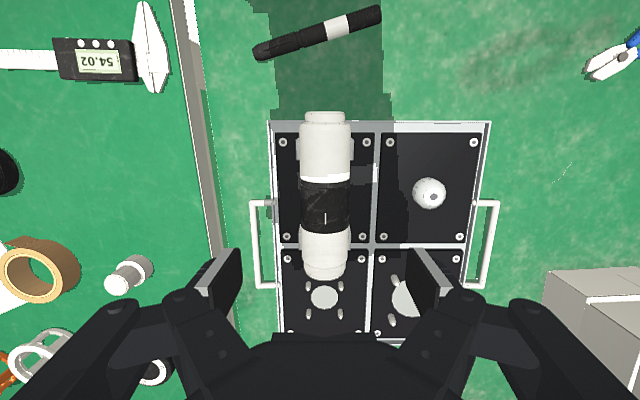

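>>> jog_arm(rows=[[0.06,[-0.04,0.017,0],[0,0,0]],[0.06,[-0.085,0.036,0.005],[0,0,0]],[0.06,[-0.13,0.055,0.01],[0,0,0]],[0.06,[-0.17,0.073,0.02],[0,0,0]],[0.06,[-0.2,0.086,0.035],[0,0,0]],[0.06,[-0.216,0.093,0.037],[0,0,0]],[0.06,[-0.216,0.093,0.037],[0,0,0]],[0.06,[-0.216,0.093,0.037],[0,0,0]]])

```text
clock: 7.6
tool_pos: [0.5552, -0.0553, 0.1305]
tool_rot: [-3.14, -0.001, 1.539]
contact_force: [-0.4, 0.5, 0.3]
grip_width: 0.0604
```

```bash
python3 - <<'E'
from h import *
f=grab("wrist","w5")
s=bot.get_obs();print(s["tool_pos"],s["tool_rot"],s["contact_force"],s["grip_width"])
print(px(f,[.555,-.0565,.04]),px(f,[.555,-.0565,.0]))
t=grab("top","t1")
E
```

```text
[ 0.55520537 -0.05486857  0.13090642] [-3.14095583e+00 -4.69660093e-04  1.53997450e+00] [-0.45540461 -0.14042502  0.10367777] 0.059930129880339675
(np.float64(321.9720105699713), np.float64(211.7499050987424)) (np.float64(322.1220500001699), np.float64(198.1659704889271))
```

View pics/w5.png

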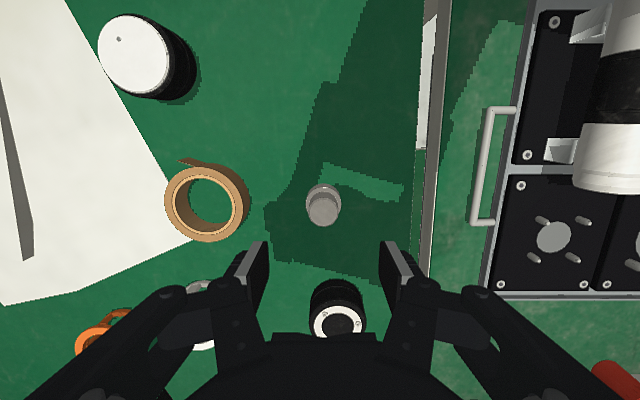

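>>> jog_arm(rows=[[0.06,[-0.001,-0.002,0.04],[0,0,0]],[0.06,[-0.001,-0.002,0.075],[0,0,0]],[0.06,[-0.001,-0.002,0.095],[0,0,0]],[0.06,[-0.001,-0.002,0.105],[0,0,0]],[0.06,[-0.001,-0.002,0.1075],[0,0,0]],[0.06,[-0.001,-0.002,0.1075],[0,0,0]],[0.06,[-0.001,-0.002,0.1075],[0,0,0]]], squeeze=50)

```text
clock: 8.4
tool_pos: [0.5542, -0.0571, 0.0245]
tool_rot: [3.139, 0.001, 1.539]
contact_force: [-0.5, 0.5, -0.1]
grip_width: 0.06
```

>>> jog_arm(rows=[[0.04,[0,0,0],[0,0,0]],[0.03,[0,0,0],[0,0,0]],[0.02,[0,0,0],[0,0,0]],[0.02,[0,0,0],[0,0,0]],[0.02,[0,0,0],[0,0,0]]])

```text
clock: 8.9
tool_pos: [0.5539, -0.0571, 0.0243]
tool_rot: [3.14, 0.0, 1.539]
contact_force: [-1.6, 1.5, 7.3]
grip_width: 0.0281
```

```bash
python3 - <<'E'
from h import *
f=grab("wrist","w6")
t=grab("scene","s6");im=t["img"][:,:,::-1]
cv2.imwrite("pics/s6c.png",cv2.resize(im[130:280,260:420],None,fx=4,fy=4,interpolation=cv2.INTER_CUBIC))
E
```

```text
(no output)
```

View pics/w6.png

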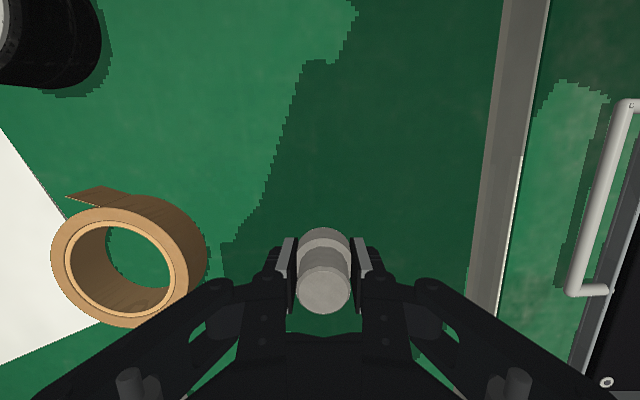

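View pics/s6c.png

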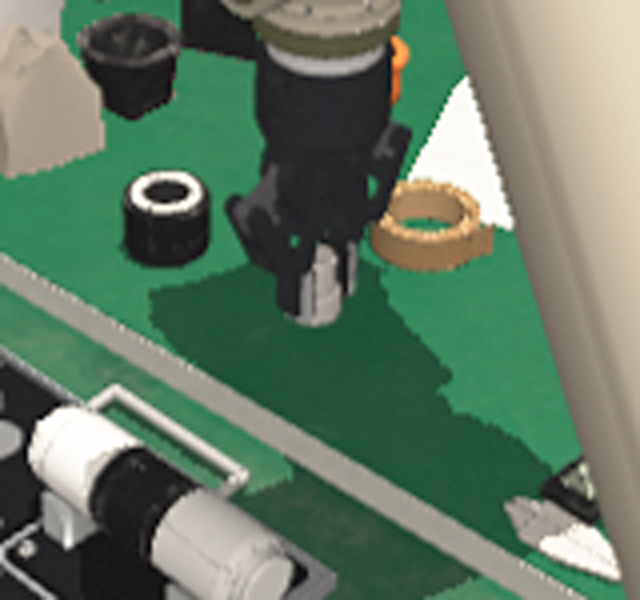

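>>> jog_arm(rows=[[0.02,[0,0,-0.005],[0,0,0]],[0.02,[0,0,-0.02],[0,0,0]],[0.02,[0,0,-0.06],[0,0,0]],[0.02,[0,0,-0.095],[0,0,0]],[0.02,[0,0,-0.095],[0,0,0]]])

```text
clock: 9.5
tool_pos: [0.5555, -0.0577, 0.123]
tool_rot: [3.133, 0.002, 1.539]
contact_force: [0.1, -0.2, -1.4]
grip_width: 0.0283
```

```bash
python3 - <<'E'
from h import *
f=grab("wrist","w7");cv2.imwrite("pics/w7c.png",cv2.resize(f["img"][200:350,220:420,::-1],None,fx=4,fy=4,interpolation=cv2.INTER_CUBIC))
s=bot.get_obs();print(s["tool_pos"],s["tool_rot"],s["contact_force"],s["grip_width"])
rel([.5965,.1585,.12],1.540)
E
```

```text
[ 0.55436181 -0.05737288  0.12041734] [3.13726044e+00 1.29889930e-03 1.53891061e+00] [-0.04704833  0.67731386 -1.62627485] 0.028663337824831804
shift [0.2171 0.0352 0.0003] turn [ 0.25  0.07 -0.06]
```

View pics/w7c.png

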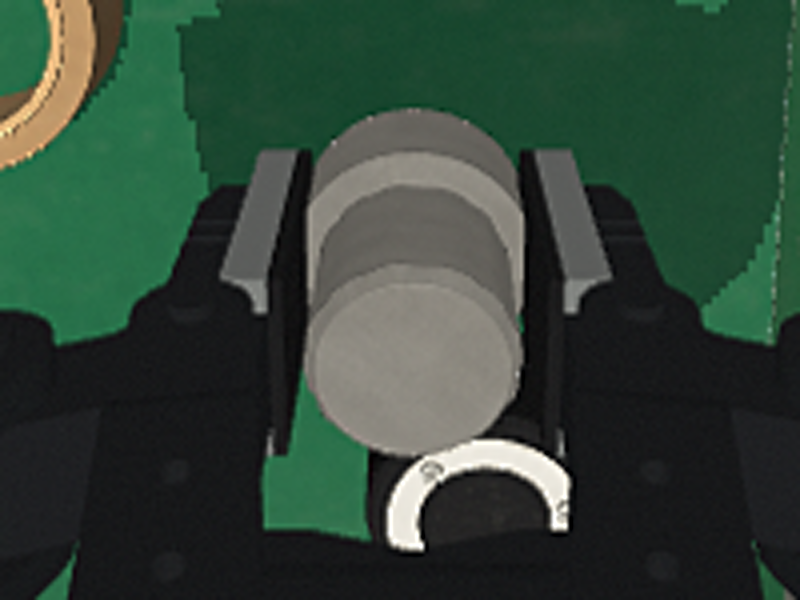

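```bash
python3 - <<'E'
from h import *
f=grab("wrist")
s=bot.get_obs();print(s["tool_pos"])
print(w(f,323.5,291,s["tool_pos"][2]+.0157).round(4), w(f,323.8,240.8+10,s["tool_pos"][2]-.013).round(4))
# foot top ellipse: crop centre ~ (415,240)
print(w(f,220+415/4,200+226/4,s["tool_pos"][2]-.01).round(4))
E
```

```text
[ 0.55351572 -0.05712149  0.1186997 ]
[ 0.5566 -0.0576  0.1344] [ 0.5511 -0.0572  0.1057]
[ 0.553  -0.0573  0.1087]
```

>>> jog_arm(rows=[[0.02,[0.045,0.007,0],[0,0,0]],[0.02,[0.09,0.015,0],[0,0,0]],[0.02,[0.135,0.022,0],[0,0,0]],[0.02,[0.18,0.03,0],[0,0,0]],[0.02,[0.21,0.034,0],[0,0,0]],[0.02,[0.217,0.035,0],[0,0,0]],[0.02,[0.217,0.035,0],[0,0,0]],[0.02,[0.217,0.035,0],[0,0,0]]])

```text
clock: 10.4
tool_pos: [0.5952, 0.1575, 0.1175]
tool_rot: [-3.14, 0.001, 1.538]
contact_force: [-0.6, 0.4, -0.5]
grip_width: 0.0282
```

```bash
python3 - <<'E'
from h import *
f=grab("wrist","w8")
s=bot.get_obs();print(s["tool_pos"],s["tool_rot"],s["contact_force"],s["grip_width"])
print(px(f,(.5965,.1585,.0125)))
cv2.imwrite("pics/w8c.png",cv2.resize(f["img"][140:350,180:460,::-1],None,fx=2.8,fy=2.8,interpolation=cv2.INTER_CUBIC))
E
```

```text
[0.59531517 0.15724888 0.11774801] [-3.14032988e+00  4.03316601e-04  1.53735828e+00] [-0.00784231  0.63242458 -0.69706232] 0.028461385259690476
(np.float64(324.77149238772483), np.float64(208.01174528017532))
```

View pics/w8c.png

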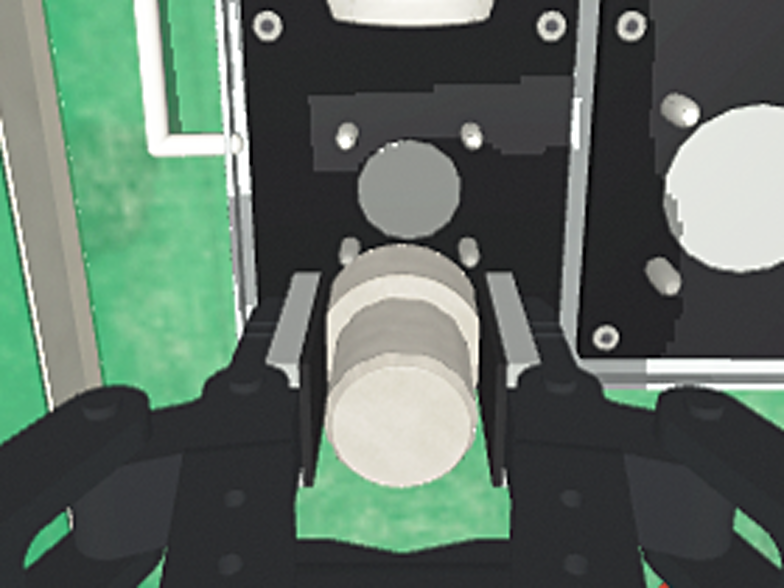

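```bash
python3 - <<'E'
from h import *
f=grab("wrist")
s=bot.get_obs();T=s["tool_pos"];print(T)
for dz in (-.0243,):
    b=T[2]+dz
    a=w(f,323.9,226.8,b);n=w(f,323.9,265.7,b+.04);r=w(f,323.9,313.9,b+.04)
    print('foot cx',a[0]+.016-T[0],'head',n[0]-T[0],r[0]-T[0],(n+r)[0]/2-T[0], 'y',n[1]-T[1])
    print('disc',w(f,326,207.5,.0125))
E
```

```text
[0.59541757 0.15719949 0.11799719]
foot cx 0.0022288606387123044 head -0.011738584778656636 0.012933411259746785 0.0005974132405450749 y 0.0004923254771251606
disc [0.59636862 0.15930325 0.0125    ]
```

>>> jog_arm(rows=[[0.02,[0.0015,0,0.03],[0,0,0]],[0.02,[0.0015,0,0.055],[0,0,0]],[0.02,[0.0015,0,0.068],[0,0,0]],[0.02,[0.0015,0,0.075],[0,0,0]],[0.02,[0.0015,0,0.077],[0,0,0]],[0.02,[0.0015,0,0.078],[0,0,0]],[0.02,[0.0015,0,0.078],[0,0,0]]])

```text
clock: 11.2
tool_pos: [0.596, 0.1601, 0.0412]
tool_rot: [3.14, -0.0, 1.539]
contact_force: [0.3, 0.5, -1.0]
grip_width: 0.0285
```

>>> jog_arm(rows=[[0.02,[0,0,0.001],[0,0,0]],[0.02,[0,0,0.002],[0,0,0]],[0.02,[0,0,0.003],[0,0,0]],[0.02,[0,0,0.003],[0,0,0]]])

```text
clock: 11.6
tool_pos: [0.5955, 0.1602, 0.0373]
tool_rot: [-3.141, 0.0, 1.539]
contact_force: [0.5, -1.0, -1.0]
grip_width: 0.0283
```

>>> jog_arm(rows=[[0.02,[0,0,0.001],[0,0,0]],[0.02,[0,0,0.002],[0,0,0]],[0.02,[0,0,0.002],[0,0,0]]])

```text
clock: 11.9
tool_pos: [0.5957, 0.1602, 0.0363]
tool_rot: [3.141, 0.0, 1.539]
contact_force: [-2.5, -0.6, 6.6]
grip_width: 0.0287
```

>>> jog_arm(rows=[[0.032,[0,0,0],[0,0,0]],[0.036,[0,0,0],[0,0,0]],[0.044,[0,0,0],[0,0,0]],[0.052,[0,0,0],[0,0,0]],[0.055,[0,0,0],[0,0,0]],[0.055,[0,0,-0.02],[0,0,0]],[0.055,[0,0,-0.06],[0,0,0]],[0.055,[0,0,-0.1],[0,0,0]],[0.055,[0,0,-0.12],[0,0,0]],[0.055,[0,0,-0.12],[0,0,0]]])

```text
clock: 12.9
tool_pos: [0.5967, 0.1603, 0.1586]
tool_rot: [3.135, -0.001, 1.539]
contact_force: [0.5, -0.4, -0.5]
grip_width: 0.0552
```

```bash
python3 - <<'E'
from h import *
f=grab("wrist","w9")
s=bot.get_obs();print(s["tool_pos"],s["tool_rot"],s["contact_force"],s["grip_width"])
print(px(f,(.5965,.1590,.052)))
cv2.imwrite("pics/w9c.png",cv2.resize(f["img"][100:310,180:460,::-1],None,fx=2.8,fy=2.8,interpolation=cv2.INTER_CUBIC))
rel([.437,-.1826,.14],1.54)
E
```

```text
[0.59588757 0.16017448 0.15630315] [ 3.13919569e+00 -2.33572993e-04  1.53887790e+00] [-0.86738357 -0.31763347 -1.23560138] 0.05490893770441258
(np.float64(321.95557378670156), np.float64(204.81996948420485))
shift [-0.3477 -0.1479  0.0159] turn [ 0.14 -0.01 -0.06]
```

View pics/w9c.png

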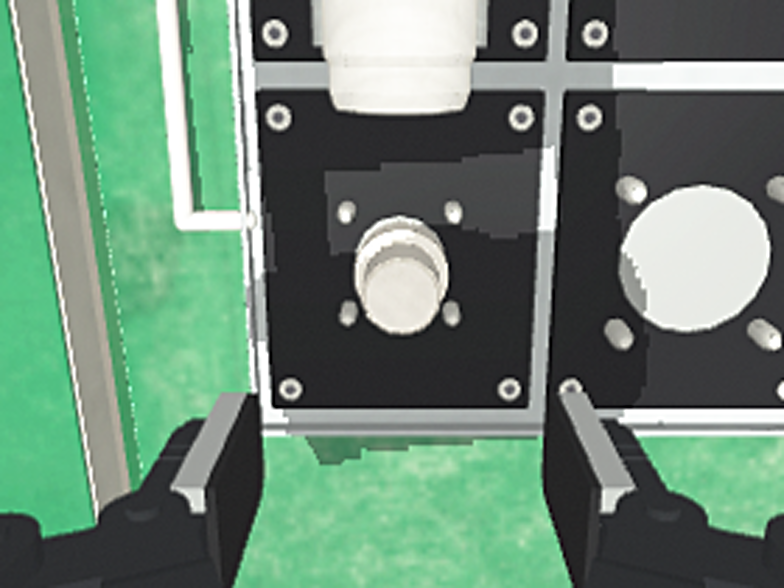

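>>> jog_arm(rows=[[0.075,[-0.04,-0.017,0],[0,0,0]],[0.075,[-0.085,-0.036,0],[0,0,0]],[0.075,[-0.13,-0.055,0],[0,0,0]],[0.075,[-0.175,-0.074,0],[0,0,0]],[0.075,[-0.22,-0.093,0.005],[0,0,0]],[0.075,[-0.265,-0.112,0.01],[0,0,0]],[0.075,[-0.31,-0.131,0.014],[0,0,0]],[0.075,[-0.338,-0.144,0.016],[0,0,0]],[0.075,[-0.348,-0.148,0.016],[0,0,0]],[0.075,[-0.348,-0.148,0.016],[0,0,0]]])

```text
clock: 13.95
tool_pos: [0.436, -0.1835, 0.1385]
tool_rot: [-3.14, -0.001, 1.537]
contact_force: [0.1, 1.2, -0.5]
grip_width: 0.0748
```

```bash
python3 - <<'E'
from h import *
f=grab("wrist","w10")
s=bot.get_obs();print(s["tool_pos"],s["tool_rot"],s["grip_width"])
print(px(f,(.437,-.1826,.044)))
E
```

```text
[ 0.43646534 -0.18250116  0.13869019] [-3.14058562e+00 -1.15894372e-03  1.53800263e+00] 0.07478620487856019
(np.float64(324.4915469924308), np.float64(211.51815504594362))
```

View pics/w10.png

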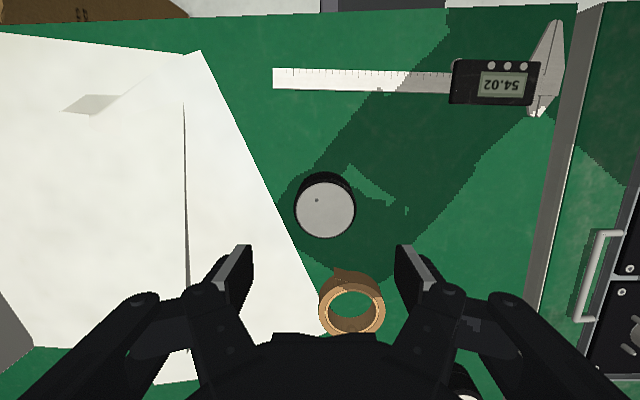

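>>> jog_arm(rows=[[0.068,[0,-0.001,0.04],[0,0,0]],[0.068,[0,-0.001,0.08],[0,0,0]],[0.068,[0,-0.001,0.1],[0,0,0]],[0.068,[0,-0.001,0.108],[0,0,0]],[0.068,[0,-0.001,0.11],[0,0,0]],[0.068,[0,-0.001,0.11],[0,0,0]],[0.068,[0,-0.001,0.11],[0,0,0]]], squeeze=50)

```text
clock: 14.7
tool_pos: [0.4362, -0.183, 0.0303]
tool_rot: [3.14, 0.001, 1.539]
contact_force: [-0.2, 0.3, 0.8]
grip_width: 0.068
```

>>> jog_arm(rows=[[0.055,[0,0,0],[0,0,0]],[0.045,[0,0,0],[0,0,0]],[0.04,[0,0,0],[0,0,0]],[0.04,[0,0,0],[0,0,0]],[0.04,[0,0,0],[0,0,0]]])

```text
clock: 15.2
tool_pos: [0.4359, -0.183, 0.0305]
tool_rot: [3.14, 0.001, 1.539]
contact_force: [-1.2, 2.0, 8.8]
grip_width: 0.0515
```

>>> jog_arm(rows=[[0.04,[0,0,-0.005],[0,0,0]],[0.04,[0,0,-0.02],[0,0,0]],[0.04,[0,0,-0.06],[0,0,0]],[0.04,[0,0,-0.1],[0,0,0]],[0.04,[0,0,-0.11],[0,0,0]],[0.04,[0,0,-0.11],[0,0,0]]])

```text
clock: 15.8
tool_pos: [0.4359, -0.1832, 0.1407]
tool_rot: [3.139, 0.002, 1.539]
contact_force: [0.3, -0.1, -2.7]
grip_width: 0.0512
```

```bash
python3 - <<'E'
from h import *
f=grab("wrist","w11")
s=bot.get_obs();print(s["tool_pos"],s["tool_rot"],s["contact_force"],s["grip_width"])
rel([.5995,.2635,.14],1.54)
E
```

```text
[ 0.43530288 -0.18278588  0.13917649] [3.14133485e+00 1.67179713e-04 1.53879499e+00] [ 0.34753878  0.62502774 -1.93070292] 0.05141807590499338
shift [ 0.4513  0.1498 -0.0009] turn [ 0.01  0.01 -0.07]
```

View pics/w11.png

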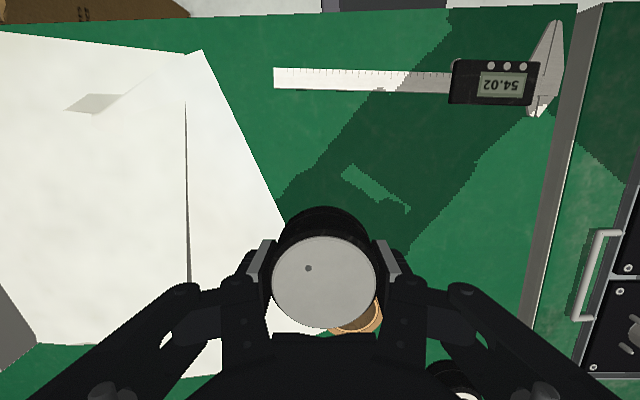

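>>> jog_arm(rows=[[0.04,[0.04,0.013,0],[0,0,0]],[0.04,[0.085,0.028,0],[0,0,0]],[0.04,[0.13,0.043,0],[0,0,0]],[0.04,[0.175,0.058,0],[0,0,0]],[0.04,[0.22,0.073,0],[0,0,0]],[0.04,[0.265,0.088,0],[0,0,0]],[0.04,[0.31,0.103,0],[0,0,0]],[0.04,[0.355,0.118,0],[0,0,0]],[0.04,[0.4,0.133,0],[0,0,0]],[0.04,[0.435,0.145,0],[0,0,0]]])

```text
clock: 16.85
tool_pos: [0.594, 0.2497, 0.1366]
tool_rot: [-3.138, 0.001, 1.54]
contact_force: [0.6, -0.8, -1.7]
grip_width: 0.0515
```

>>> jog_arm(rows=[[0.04,[0.0165,0.005,0],[0,0,0]],[0.04,[0.0165,0.005,0],[0,0,0]],[0.04,[0.0165,0.005,0],[0,0,0]],[0.04,[0.0165,0.005,0],[0,0,0]]])

```text
clock: 17.25
tool_pos: [0.5995, 0.2624, 0.1384]
tool_rot: [-3.14, 0.001, 1.538]
contact_force: [-0.6, 0.6, -0.9]
grip_width: 0.0512
```

```bash
python3 - <<'E'
from h import *
f=grab("wrist","w12")
s=bot.get_obs();T=s["tool_pos"];print(s["tool_pos"],s["tool_rot"],s["contact_force"],s["grip_width"])
print(px(f,(.5998,.2635,.0125)))
g=f["img"].astype(int)
cv2.imwrite("pics/w12c.png",cv2.resize(f["img"][140:350,180:460,::-1],None,fx=2.8,fy=2.8,interpolation=cv2.INTER_CUBIC))
E
```

```text
[0.59964898 0.26237975 0.13882176] [-3.14041643e+00  4.60285996e-04  1.53754956e+00] [-0.27961283 -0.05048546 -2.10918261] 0.0512975170111869
(np.float64(324.816317064339), np.float64(200.04518445085642))
```

View pics/w12c.png

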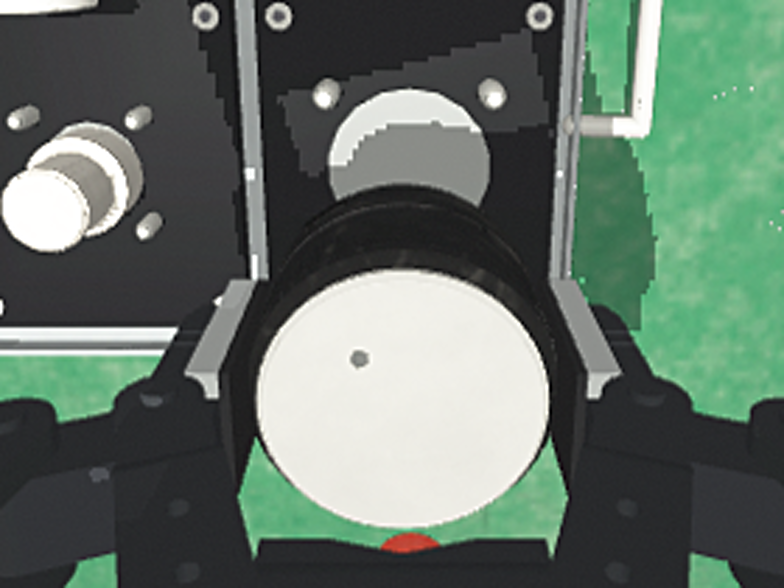

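```bash
python3 - <<'E'
from h import *
f=grab("wrist")
T=bot.get_obs()["tool_pos"];print(T)
c=lambda u,v:(180+u/2.8,140+v/2.8)
n=w(f,*c(408,89),.0125);print('disc',n[0]+.027,w(f,*c(408.5,165),.0125)[1])
zt=T[2]-.0304+.044
a=w(f,*c(403.5,268),zt);b=w(f,*c(403.5,528),zt);l=w(f,*c(257,400),zt);r=w(f,*c(550,400),zt)
print('cap',(a+b)[:2]/2-T[:2],b[0]-a[0],(l+r)[:2]/2-T[:2],r[1]-l[1])
E
```

```text
[0.59976487 0.2624606  0.13908335]
disc 0.6005503144391006 0.26454054445818037
cap [-1.03517533e-03  6.91019739e-05] 0.047679206735898205 [-0.00195038  0.00010035] 0.046988198898292616
```

>>> jog_arm(rows=[[0.04,[0.002,0.001,0.04],[0,0,0]],[0.04,[0.002,0.001,0.07],[0,0,0]],[0.04,[0.002,0.001,0.085],[0,0,0]],[0.04,[0.002,0.001,0.091],[0,0,0]],[0.04,[0.002,0.001,0.094],[0,0,0]],[0.04,[0.002,0.001,0.094],[0,0,0]],[0.04,[0.002,0.001,0.094],[0,0,0]]])

```text
clock: 18.05
tool_pos: [0.6014, 0.2655, 0.0465]
tool_rot: [3.14, -0.001, 1.539]
contact_force: [-0.2, 0.7, -0.8]
grip_width: 0.0511
```

>>> jog_arm(rows=[[0.04,[0,0,0.001],[0,0,0]],[0.04,[0,0,0.002],[0,0,0]],[0.04,[0,0,0.003],[0,0,0]],[0.04,[0,0,0.003],[0,0,0]]])

```text
clock: 18.45
tool_pos: [0.601, 0.2656, 0.0426]
tool_rot: [3.141, -0.0, 1.539]
contact_force: [-0.8, -0.2, 1.1]
grip_width: 0.0513
```

Seated at the expected height (0.0426), with contact force beginning; a touch more, then release.

>>> jog_arm(rows=[[0.04,[0,0,0.001],[0,0,0]],[0.04,[0,0,0.001],[0,0,0]],[0.054,[0,0,0.001],[0,0,0]],[0.058,[0,0,0.001],[0,0,0]],[0.066,[0,0,0.001],[0,0,0]],[0.07,[0,0,0],[0,0,0]],[0.07,[0,0,-0.02],[0,0,0]],[0.07,[0,0,-0.06],[0,0,0]],[0.07,[0,0,-0.1],[0,0,0]],[0.07,[0,0,-0.12],[0,0,0]]])

```text
clock: 19.45
tool_pos: [0.6018, 0.2658, 0.1662]
tool_rot: [3.137, -0.001, 1.539]
contact_force: [0.9, 0.6, -1.1]
grip_width: 0.0699
```

```bash
python3 - <<'E'
from h import *
f=grab("wrist","w13")
s=bot.get_obs();T=s["tool_pos"];print(s["tool_pos"],s["tool_rot"],s["contact_force"],s["grip_width"])
cv2.imwrite("pics/w13c.png",cv2.resize(f["img"][100:310,180:460,::-1],None,fx=2.8,fy=2.8,interpolation=cv2.INTER_CUBIC))
rel([.6665,-.1836,.13],0)
E
```

```text
[0.60248411 0.26599742 0.16847538] [ 3.13322577e+00 -2.34570736e-03  1.53898747e+00] [0.77471532 0.23477428 2.82839339] 0.06992770570843221
shift [-0.4474  0.078   0.0381] turn [ 0.28 -0.48 88.18]
```

View pics/w13c.png

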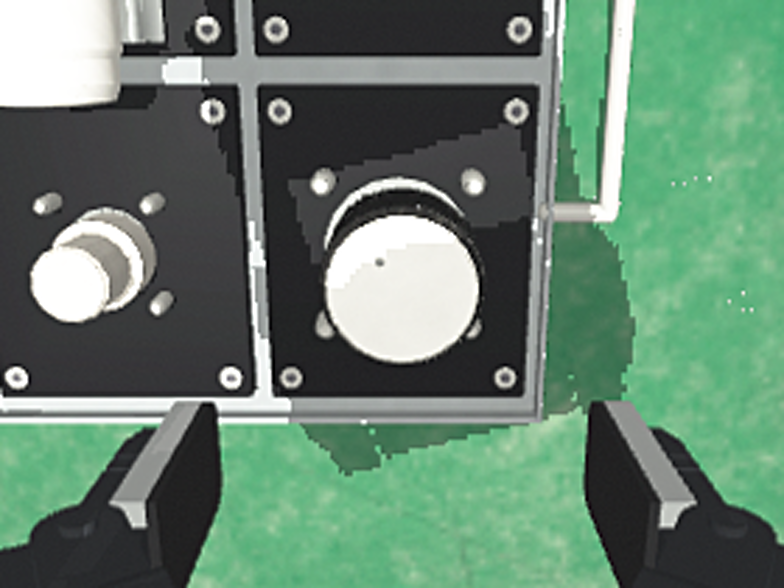

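>>> jog_arm(rows=[[0.08,[-0.045,0.008,0],[0,0,8]],[0.08,[-0.09,0.016,0],[0,0,16]],[0.08,[-0.135,0.024,0],[0,0,24]],[0.08,[-0.18,0.031,0],[0,0,32]],[0.08,[-0.225,0.039,0],[0,0,40]],[0.08,[-0.27,0.047,0.01],[0,0,48]],[0.08,[-0.315,0.055,0.02],[0,0,56]],[0.08,[-0.36,0.063,0.025],[0,0,64]],[0.08,[-0.4,0.07,0.03],[0,0,72]],[0.08,[-0.43,0.075,0.034],[0,0,80]]])

```text
clock: 20.5
tool_pos: [0.662, -0.1694, 0.1273]
tool_rot: [-3.141, 0.001, 0.135]
contact_force: [0.1, 0.8, -0.2]
grip_width: 0.0801
```

```bash
python3 - <<'E'
from h import *
rel([.6665,-.1836,.13],0)
E
```

```text
shift [ 0.0026  0.0147 -0.0027] turn [-0.01  0.05  7.74]
```

>>> jog_arm(rows=[[0.08,[0.002,0.014,-0.002],[0,0,8]],[0.08,[0.002,0.014,-0.002],[0,0,8]],[0.08,[0.002,0.014,-0.002],[0,0,8]],[0.08,[0.002,0.014,-0.002],[0,0,8]]])

```text
clock: 20.9
tool_pos: [0.666, -0.1789, 0.1303]
tool_rot: [-3.141, 0.0, 0.007]
contact_force: [0.7, 0.0, -0.7]
grip_width: 0.0802
```

```bash
python3 - <<'E'
from h import *
f=grab("wrist","w14")
s=bot.get_obs();print(s["tool_pos"],s["tool_rot"],s["grip_width"])
print(px(f,(.6662,-.1836,.033)))
E
```

```text
[ 0.66609816 -0.17887365  0.13037097] [-3.14135812e+00  1.83057863e-04  6.51506822e-03] 0.080178805280391
(np.float64(324.3999067142009), np.float64(213.88083032066146))
```

View pics/w14.png

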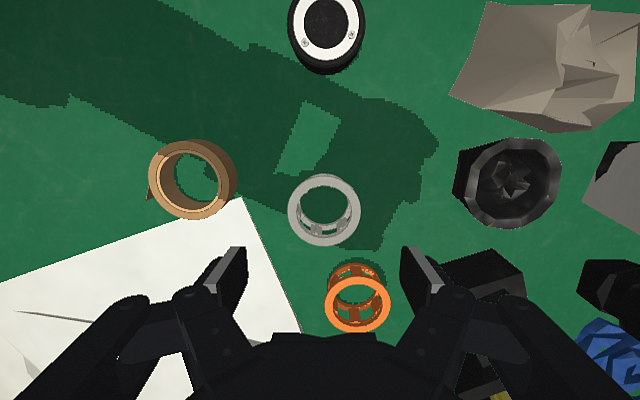

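>>> jog_arm(rows=[[0.08,[0,0.003,0.04],[0,0,0.4]],[0.08,[0,0.003,0.08],[0,0,0.4]],[0.08,[0,0.003,0.1],[0,0,0.4]],[0.08,[0,0.003,0.106],[0,0,0.4]],[0.08,[0,0.003,0.109],[0,0,0.4]],[0.08,[0,0.003,0.109],[0,0,0.4]],[0.08,[0,0.003,0.109],[0,0,0.4]]], squeeze=25)

```text
clock: 21.65
tool_pos: [0.6668, -0.1833, 0.0229]
tool_rot: [3.141, -0.002, -0.004]
contact_force: [0.0, -0.5, 0.1]
grip_width: 0.08
```

>>> jog_arm(rows=[[0.066,[0,0,0],[0,0,0]],[0.055,[0,0,0],[0,0,0]],[0.05,[0,0,0],[0,0,0]],[0.05,[0,0,0],[0,0,0]],[0.05,[0,0,0],[0,0,0]]])

```text
clock: 22.15
tool_pos: [0.6666, -0.1834, 0.0226]
tool_rot: [3.141, -0.002, -0.004]
contact_force: [-0.8, -0.6, 6.1]
grip_width: 0.0608
```

>>> jog_arm(rows=[[0.05,[0,0,-0.005],[0,0,0]],[0.05,[0,0,-0.02],[0,0,0]],[0.05,[0,0,-0.06],[0,0,0]],[0.05,[0,0,-0.1],[0,0,0]],[0.05,[0,0,-0.115],[0,0,0]],[0.05,[0,0,-0.115],[0,0,0]]])

```text
clock: 22.75
tool_pos: [0.6671, -0.1836, 0.1404]
tool_rot: [3.139, -0.006, -0.004]
contact_force: [0.0, -1.1, 0.2]
grip_width: 0.0606
```

```bash
python3 - <<'E'
from h import *
f=grab("wrist","w15")
s=bot.get_obs();print(s["tool_pos"],s["tool_rot"],s["contact_force"],s["grip_width"])
rel([.472,.2675,.14],1.54)
E
```

```text
[ 0.6663454  -0.18333073  0.13781323] [ 3.14051521e+00 -2.23626463e-03 -4.01815289e-03] [-0.38062771  1.39628902 -0.90386856] 0.0608905945753984
shift [-0.1961 -0.45   -0.0031] turn [ 1.500e-01 -5.000e-02 -8.847e+01]
```

View pics/w15.png

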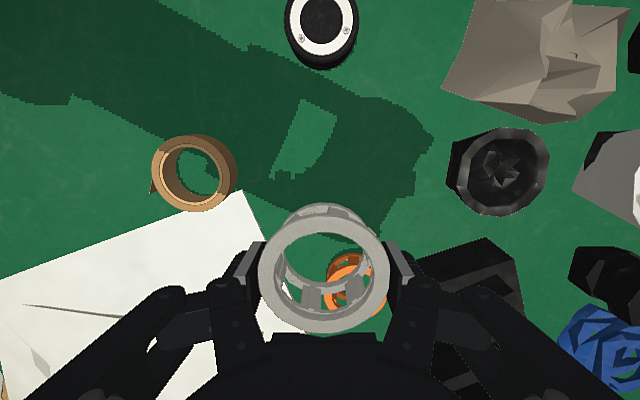

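>>> jog_arm(rows=[[0.05,[-0.016,-0.036,0],[0,0,-7]],[0.05,[-0.034,-0.077,0],[0,0,-15]],[0.05,[-0.052,-0.119,0],[0,0,-23]],[0.05,[-0.07,-0.16,0],[0,0,-31]],[0.05,[-0.088,-0.202,0],[0,0,-39]],[0.05,[-0.106,-0.243,0],[0,0,-47]],[0.05,[-0.124,-0.285,0],[0,0,-55]],[0.05,[-0.142,-0.326,0],[0,0,-63]],[0.05,[-0.158,-0.363,0],[0,0,-71]],[0.05,[-0.172,-0.395,0],[0,0,-79]]])

```text
clock: 23.8
tool_pos: [0.4939, 0.2141, 0.1351]
tool_rot: [-3.139, 0.001, 1.381]
contact_force: [0.8, -0.2, -1.1]
grip_width: 0.0606
```

```bash
python3 - <<'E'
from h import *
rel([.472,.2675,.14],1.54)
E
```

```text
shift [ 0.0484 -0.0316 -0.0049] turn [-0.17  0.04 -9.1 ]
```

>>> jog_arm(rows=[[0.05,[0.035,-0.023,-0.002],[0,0,-6]],[0.05,[0.049,-0.032,-0.004],[0,0,-9.3]],[0.05,[0.05,-0.033,-0.004],[0,0,-9.3]],[0.05,[0.05,-0.033,-0.004],[0,0,-9.3]],[0.05,[0.05,-0.033,-0.004],[0,0,-9.3]]])

```text
clock: 24.3
tool_pos: [0.4733, 0.267, 0.1397]
tool_rot: [-3.14, 0.001, 1.535]
contact_force: [0.7, -0.6, -0.2]
grip_width: 0.0604
```

```bash
python3 - <<'E'
from h import *
f=grab("wrist","w16")
s=bot.get_obs();T=s["tool_pos"];print(s["tool_pos"],s["tool_rot"],s["contact_force"],s["grip_width"])
print(px(f,(.472,.2675,.032)),px(f,(.472,.2675,.012)))
cv2.imwrite("pics/w16c.png",cv2.resize(f["img"][140:350,180:460,::-1],None,fx=2.8,fy=2.8,interpolation=cv2.INTER_CUBIC))
E
```

```text
[0.47344322 0.26693436 0.13987013] [-3.14082797e+00  4.18666721e-04  1.53495657e+00] [ 0.54893699 -0.12996126 -0.74424706] 0.061015802968209354
(np.float64(324.14235423912277), np.float64(204.08747727353938)) (np.float64(324.08724396887067), np.float64(197.7743429536253))
```

View pics/w16c.png

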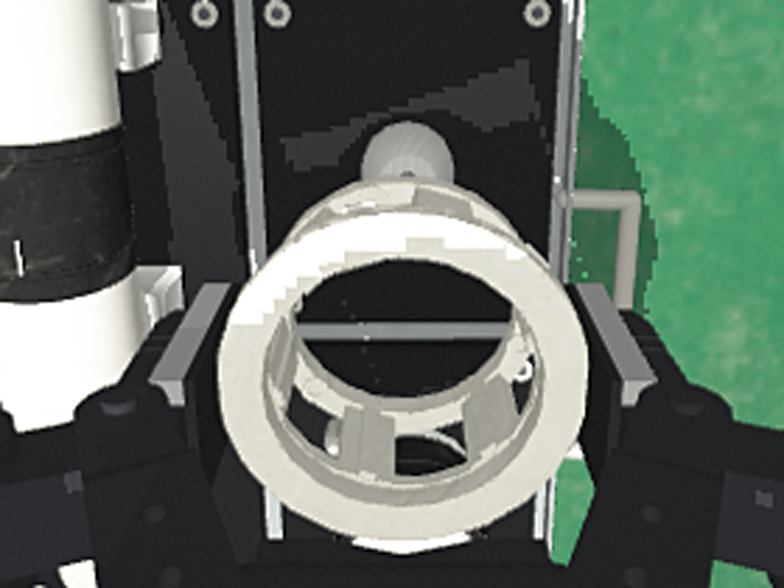

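```bash
python3 - <<'E'
from h import *
f=grab("wrist")
T=bot.get_obs()["tool_pos"];print(T)
c=lambda u,v:(180+u/2.8,140+v/2.8)
zt=T[2]-.0227+.033
a=w(f,*c(403,210),zt);b=w(f,*c(403,540),zt);l=w(f,*c(218,372),zt);r=w(f,*c(588,372),zt)
print('ring',((a+b)[:2]/2-T[:2]).round(4),b[0]-a[0],((l+r)[:2]/2-T[:2]).round(4),r[1]-l[1])
print('spigot',w(f,*c(407.5,174),.032))
E
```

```text
[0.47347752 0.26699722 0.13996446]
ring [-0.0023  0.0001] 0.0613702006409827 [-0.0049  0.0002] 0.06050553248289803
spigot [0.47048678 0.26871911 0.032     ]
```

>>> jog_arm(rows=[[0.05,[0.0015,0,0.04],[0,0,0]],[0.05,[0.0015,0,0.07],[0,0,0]],[0.05,[0.0015,0,0.085],[0,0,0]],[0.05,[0.0015,0,0.095],[0,0,0]],[0.05,[0.0015,0,0.101],[0,0,0]],[0.05,[0.0015,0,0.102],[0,0,0]],[0.05,[0.0015,0,0.102],[0,0,0]]])

```text
clock: 25.1
tool_pos: [0.4735, 0.2694, 0.0389]
tool_rot: [3.141, -0.0, 1.537]
contact_force: [0.1, 0.2, 0.4]
grip_width: 0.0603
```

>>> jog_arm(rows=[[0.05,[0,0,0.001],[0,0,0]],[0.05,[0,0,0.002],[0,0,0]],[0.05,[0,0,0.003],[0,0,0]],[0.05,[0,0,0.003],[0,0,0]]])

```text
clock: 25.5
tool_pos: [0.4731, 0.2694, 0.0354]
tool_rot: [3.142, -0.0, 1.537]
contact_force: [-0.3, 0.5, -1.0]
grip_width: 0.0607
```

>>> jog_arm(rows=[[0.05,[0,0,0.001],[0,0,0]],[0.05,[0,0,0.001],[0,0,0]],[0.05,[0,0,0.001],[0,0,0]]])

```text
clock: 25.8
tool_pos: [0.4732, 0.2695, 0.0346]
tool_rot: [3.141, -0.0, 1.537]
contact_force: [-1.5, -0.6, 3.8]
grip_width: 0.0602
```

>>> jog_arm(rows=[[0.064,[0,0,0],[0,0,0]],[0.068,[0,0,0],[0,0,0]],[0.074,[0,0,0],[0,0,0]],[0.078,[0,0,0],[0,0,0]],[0.078,[0,0,0],[0,0,0]],[0.078,[0,0,-0.02],[0,0,0]],[0.078,[0,0,-0.06],[0,0,0]],[0.078,[0,0,-0.1],[0,0,0]],[0.078,[0,0,-0.14],[0,0,0]],[0.078,[0,0,-0.14],[0,0,0]]])

```text
clock: 26.8
tool_pos: [0.475, 0.2701, 0.1795]
tool_rot: [3.132, -0.003, 1.537]
contact_force: [1.3, -0.4, -0.6]
grip_width: 0.0779
```

```bash
python3 - <<'E'
from h import *
f=grab("wrist","w17")
s=bot.get_obs();print(s["tool_pos"],s["tool_rot"],s["contact_force"],s["grip_width"])
cv2.imwrite("pics/w17c.png",cv2.resize(f["img"][80:290,180:460,::-1],None,fx=2.8,fy=2.8,interpolation=cv2.INTER_CUBIC))
rel([.35,-.15,.25],1.54)
E
```

```text
[0.47391662 0.26972541 0.17654531] [ 3.13668356e+00 -1.71021198e-03  1.53718153e+00] [-0.08286272  0.19980164 -0.77737736] 0.07799194181248272
shift [-0.4235 -0.1094 -0.0747] turn [ 0.28 -0.1  -0.16]
```

View pics/w17c.png

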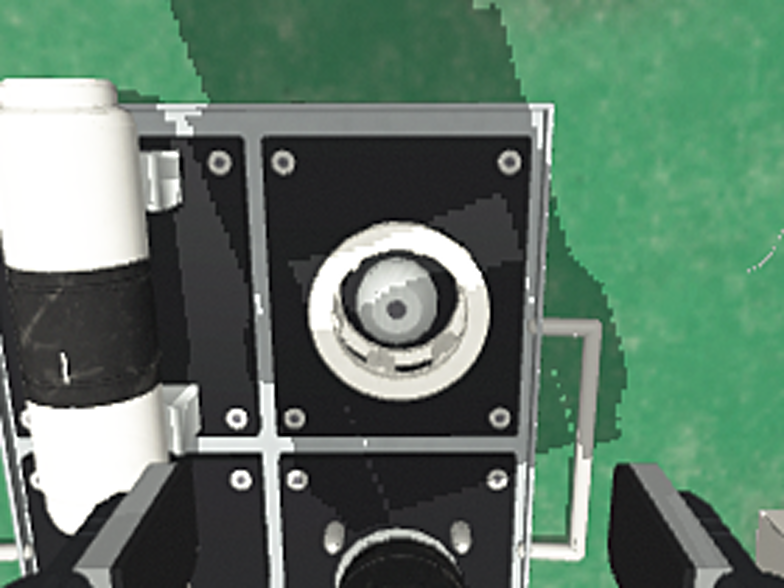

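>>> jog_arm(rows=[[0.078,[-0.04,-0.01,-0.02],[0,0,0]],[0.078,[-0.085,-0.022,-0.04],[0,0,0]],[0.078,[-0.13,-0.034,-0.06],[0,0,0]],[0.078,[-0.175,-0.046,-0.07],[0,0,0]],[0.078,[-0.22,-0.058,-0.075],[0,0,0]],[0.078,[-0.265,-0.07,-0.075],[0,0,0]],[0.078,[-0.31,-0.08,-0.075],[0,0,0]],[0.078,[-0.355,-0.09,-0.075],[0,0,0]],[0.078,[-0.395,-0.1,-0.075],[0,0,0]],[0.078,[-0.42,-0.109,-0.075],[0,0,0]]])

```text
clock: 27.85
tool_pos: [0.349, -0.1487, 0.2481]
tool_rot: [-3.14, -0.001, 1.535]
contact_force: [0.6, -0.3, 1.9]
grip_width: 0.0783
```

```bash
python3 - <<'E'
from h import *
f=grab("top","t2");im=f["img"][:,:,::-1]
cv2.imwrite("pics/t2c.png",cv2.resize(im[155:275,195:305],None,fx=5,fy=5,interpolation=cv2.INTER_CUBIC))
s=grab("scene","s2")
cv2.imwrite("pics/s2c.png",cv2.resize(s["img"][200:345,170:350,::-1],None,fx=4,fy=4,interpolation=cv2.INTER_CUBIC))
g=f["img"].astype(int);mn=g.min(2);mx=g.max(2);m0=((mn>130)&(mx-mn<60)).astype(np.uint8)
for n,(u0,v0,u1,v1),z in [('unit',(217,177,244,206),.056),('gauge',(258,180,280,202),.052),('ring',(216,222,245,250),.045),('barrelA',(255,205,283,233),.05),('barrelB',(255,240,283,272),.05),('open',(330,152,352,178),.042)]:
    m=np.zeros_like(m0);m[v0:v1,u0:u1]=m0[v0:v1,u0:u1]
    k,l,st,c=cv2.connectedComponentsWithStats(m)
    i=1+st[1:,4].argmax();e=st[i];print(n,c[i].round(1),e.tolist(),w(f,*c[i],z).round(4))
    print('  bbox ctr',w(f,e[0]+(e[2]-1)/2,e[1]+(e[3]-1)/2,z).round(4))
E
```

```text
unit [227.  187.3] [218, 179, 19, 18, 261] [0.6019 0.2642 0.056 ]
  bbox ctr [0.6014 0.2643 0.056 ]
gauge [266.9 189.5] [262, 184, 11, 12, 108] [0.5948 0.1559 0.052 ]
  bbox ctr [0.5948 0.1558 0.052 ]
ring [226.3 235.4] [216, 224, 23, 24, 259] [0.4714 0.2687 0.045 ]
  bbox ctr [0.471  0.2668 0.045 ]
barrelA [265.2 218.2] [255, 209, 20, 19, 299] [0.5166 0.1615 0.05  ]
  bbox ctr [0.5172 0.1633 0.05  ]
barrelB [265.6 254.2] [255, 244, 28, 22, 368] [0.4192 0.1608 0.05  ]
  bbox ctr [0.4182 0.1531 0.05  ]
open [340.7 163.3] [333, 155, 16, 17, 133] [ 0.6653 -0.0468  0.042 ]
  bbox ctr [ 0.6661 -0.0462  0.042 ]
```

View pics/t2c.png

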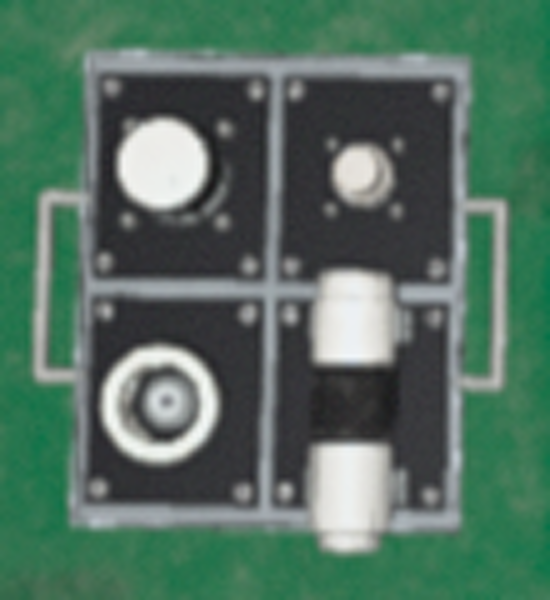

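View pics/s2c.png

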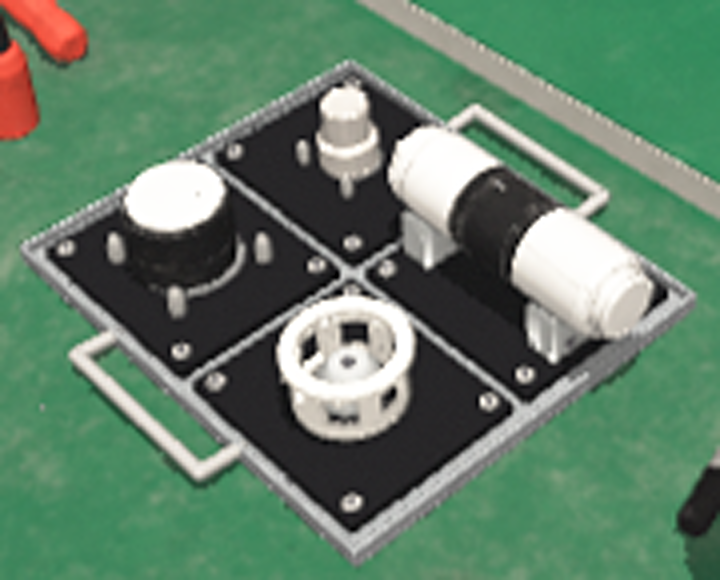

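```bash
python3 - <<'E'
from h import *
f=grab("top")
c=lambda u,v:(195+(u+.5)/5-.5,155+(v+.5)/5-.5)
print('band',w(f,*c(352,405),.0685).round(4),'ends',w(f,*c(353,268),.046).round(4),w(f,*c(350,552),.046).round(4))
g=f["img"].astype(int);nb=((g[:,:,0]-g[:,:,1])>15).astype(np.uint8);m=np.zeros_like(nb);m[185:222,360:404]=nb[185:222,360:404]
a=cv2.moments(m);print('tape',a['m10']/a['m00'],a['m01']/a['m00'])
t0=cv2.imread('pics/top0.png')[:,:,::-1].astype(int);nb=((t0[:,:,0]-t0[:,:,1])>15).astype(np.uint8);m=np.zeros_like(nb);m[185:222,360:404]=nb[185:222,360:404]
a=cv2.moments(m);print('tape0',a['m10']/a['m00'],a['m01']/a['m00'])
E
```

```text
band [0.4695 0.1599 0.0685] ends [0.5441 0.1618 0.046 ] [0.3898 0.1643 0.046 ]
tape 381.54112554112555 204.45454545454547
tape0 381.5438596491228 204.43421052631578
```

```bash
python3 -c "
from cell import bot
print(bot.close_job())"
```

```text
the job is handed in; nothing more can be done
None
```

All four parts are in their nests, and I handed the job in at about 28 s of the 93 s allowed. No verdict came back, so the checks below are from my own pictures.

I set each part down until the force reading or the expected height showed it had touched, and only then released it.

| Part | Offset from seat in the last top picture |
|---|---|
| Barrel, in the V-blocks | under 3 mm (by its band and its ends) |
| Ring cage, over the spigot | about 1 mm |
| Closed unit | about 2 mm |
| Plug gauge | about 3 mm |

- **Heights:** at touchdown each part was within about 0.3 mm of the height expected for its seat. All four looked upright or level in the scene picture.
- **Bystanders:** the open unit and the tape show no movement beyond measuring noise, under 1 mm.
- **Disagreement:** the plug gauge looked centred in the wrist picture, so the 3 mm from the top camera may partly be calibration error. It is still well inside the 10 mm limit.
- **Gauge grip:** the gripper read 28 mm across the 32 mm foot. The other parts also read small, but only by 1 to 3 mm. The gauge still lifted and seated cleanly.

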